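Snap the vial box lid shut all round

TASK

Go round the lid of the blue vial box and press down every white rim section that still stands up, until all four have clicked shut. Only press: do not lift the box or push it out of its place, and leave the vials and the carton beside it standing where they are.

Things in the scene. Friction and masses are not known exactly. Their poses are not given: they have to be found in the camera images.
- vialbox: Blue plastic vial box standing loose on the table, 140 (x) x 200 (y) mm, about 0.9 kg, filled with glass vials seen through the flat clear lid panel. Origin: centre of its underside; z up, long sides along its y. The panel and the blue corners of the rim are 70 mm above the table and do not move. Between the corners the rim has four separate white snap sections, one per side, with an orange band under each that shows only while that section is not shut.
- near_top (a point): Middle of the top face of the white near rim section, on the long side facing the box's -x (146 x 23 mm; centre at x -58, y 0 in the box frame); moves with it. 82 mm above the table when standing open, 72 mm when shut.
- near (a joint): How far the near rim section is pressed down, in m: 0 standing open (10 mm proud), 0.010 clicked shut. Over-centre snap: it resists with about 10 N at the start of the press, less and less towards half-way, then jumps shut by itself and stays, held by 10 N; a press given up before half-way springs back up. It may be pressed anywhere along its length. At the start near and left are always open; far and right are each either open or already shut.
- far_top (a point): Middle of the top face of the white far rim section, on the long side facing the box's +x (146 x 23 mm; centre at x +58, y 0 in the box frame); moves with it. 82 mm above the table when standing open, 72 mm when shut.
- far (a joint): How far the far rim section is pressed down, in m: 0 standing open (10 mm proud), 0.010 clicked shut. Over-centre snap: it resists with about 10 N at the start of the press, less and less towards half-way, then jumps shut by itself and stays, held by 10 N; a press given up before half-way springs back up. It may be pressed anywhere along its length. At the start near and left are always open; far and right are each either open or already shut.
- left_top (a point): Middle of the top face of the white left rim section, on the short side facing the box's +y (86 x 23 mm; centre at x 0, y +88 in the box frame); moves with it. 82 mm above the table when standing open, 72 mm when shut.
- left (a joint): How far the left rim section is pressed down, in m: 0 standing open (10 mm proud), 0.010 clicked shut. Over-centre snap: it resists with about 10 N at the start of the press, less and less towards half-way, then jumps shut by itself and stays, held by 10 N; a press given up before half-way springs back up. It may be pressed anywhere along its length. At the start near and left are always open; far and right are each either open or already shut.
- right_top (a point): Middle of the top face of the white right rim section, on the short side facing the box's -y (86 x 23 mm; centre at x 0, y -88 in the box frame); moves with it. 82 mm above the table when standing open, 72 mm when shut.
- right (a joint): How far the right rim section is pressed down, in m: 0 standing open (10 mm proud), 0.010 clicked shut. Over-centre snap: it resists with about 10 N at the start of the press, less and less towards half-way, then jumps shut by itself and stays, held by 10 N; a press given up before half-way springs back up. It may be pressed anywhere along its length. At the start near and left are always open; far and right are each either open or already shut.
- vial_a: Small glass vial with a blue cap, 22 mm diameter, 51 mm tall, 30 g; stands loose beside the box; not to be disturbed. Origin: centre of its underside, z up.
- vial_b: Glass vial with a blue cap, 26 mm diameter, 51 mm tall, 35 g; stands loose beside the box; not to be disturbed. Origin: centre of its underside, z up.
- carton: White upright carton with a blue band, 40 x 40 x 80 mm, 60 g; stands loose beside the box; not to be disturbed. Origin: centre of its underside, z up.

How it is judged:
By the outcome, as a careful person would: the job done as asked, in the order asked, and still so for the second after the job is handed in, with the robot touching nothing.
It also fails if it takes over 72 s, if anything falls off the work surface, if the arm or the gripper's body presses on something with over 40 N, if the wrist force passes 120 N, or if a joint passes its speed limit or range.

ROBOT

A 6-joint arm with a two-finger parallel gripper is mounted at the origin on the work surface. World frame = base frame: x ahead of the robot, y to its left, z up, the work surface at z = 0. Lengths are in mm, angles in degrees, forces in N, time in s.
With the tool pointing down it reaches from about 300 to 850 mm from the base axis. Payload 4.2 kg.
Tool frame: the origin (TCP) lies on the centre line of the jaws, within the pads' length; the fingertips stand 11 mm ahead of it and the grasp point (between the pads) lies 8 mm behind it; z points along the fingers, y is the line along which they close (so a half turn about z gives the same grasp; the last joint's range is limited). The gripper opens to 91 mm and grips with 3 to 60 N. Pads are 32 mm wide; open, the fingers measure 118 mm over their backs; the gripper's body (76 mm by 178 mm) begins 60 mm behind the grasp point.
Start: joints at [71.047, 18.312, 89.639, -0, 72.044, -1.146], TCP at [175.849, 547.466, 224.976] pointing down, gripper open.
Joint ranges: [-177.97, 177.97], [-48.28, 115.42], [12.27, 149.76], [-77.06, 257.06], [2.81, 150.46], [-146.56, 146.56]. Speed limits (degrees/s): [147.25, 147.25, 180, 180, 180, 180].

INTERFACE

Orientations are given as [roll, pitch, yaw] about the fixed x, y, z axes, in that order (R = Rz(yaw) Ry(pitch) Rx(roll)).
In Python, from workcell import env, grab_frame, camera_model, models gives the robot as it stands.
- The arm moves only by the shell command python3 -m crank 'ROWS' [FORCE]. ROWS is text: rows parted by semicolons, each of 7 numbers parted by spaces: the closure, from -1 (fully open) to 1 (shut), so that 0 is half open, then the shift along the tool's x, y, z in mm, then the turn, a rotation vector about the tool's x, y, z in degrees. A call has 1 to 10 rows; each row shifts and turns the commanded pose from where the row before left it, along the tool's axes as they then stand; what a row does not reach is not made up. A row lasts 1/8 s, in which the tool goes at most 62.5 mm and 10.7 degrees, less where a joint would pass 70% of its speed; a pose out of reach is approached as far as the arm can. A call is refused whole if a number of a shift passes 62.5 or a number of a turn 10.7, either way. A call with a gripper value outside its range is refused whole. The fingers move at their own pace and stop on an object; FORCE is the grip in N (left out, the last holds). Time passes only in rows, so rows that do not move let the fingers close. It gives the time, the measured TCP pose, the force, the opening and the grip force at its end, in the units of the state.
- env.state(): the state, without advancing time (a new reading comes with each control period).
- grab_frame(name): name is "scene" or "top" or "wrist"; returns the picture (480x640x3 uint8, blue, green, red); there is no depth.
- camera_model(name): a dict with "K" (3x3 intrinsics, pixels), "R" (3x3) and "t" (3): a world point X has camera coordinates R X + t; the wrist camera has in their place "mount" (4x4, takes a point from camera to tool coordinates, whose origin is the TCP and whose axes are the flange's). Camera axes: x right, y down, z forward; pixel columns grow to the right and rows downward; lengths in mm; the calibration is good to about 2 mm. The wrist camera is an equidistant fisheye: a pixel r from the principal point sees the ray r / f radians off the axis. A picture is of the moment at which its call begins: read the wrist's pose just before it. camera_model takes no time and is no camera call.
- env.job_done(): hands the job in; it is judged then, once.
Trained networks look in the newest picture that a camera, given by its name, has taken for a name from the list of things; names that differ only in an ending like _2 or _b are one class to them, and where a whole thing is asked for, a point or a joint stands for the part that bears it (a point fixed in the world has none). Each returns a list of dicts, best first, with "p" (0 to 1); they miss things now and then, are a little off and sometimes report something else, mostly with a low value. They report only what shows in the picture. A call takes as long as a camera call.
- models.search_frame(name, camera): "point" ([x, y, z] in mm, in world coordinates, good to about 4 mm: the middle of the surface that is visible of it).
The state is a dict: "time_s": time; "qpos": joint angles; "qvel": joint speeds; "effort": joint torques, N m; "ee_pos": TCP position; "ee_rot": TCP orientation; "force": force on the tool from outside, world axes, zero at the start; "torque": the same for the moment, N m; "gripper_width": finger opening in mm; "gripper_force": force on a finger pad.
Only numpy, scipy, OpenCV 4.12 (cv2) and the standard library are available. Lean on these libraries where they do the work, as an engineer would, in place of code of your own. Each camera call takes 0.05 s, during which the arm holds its last target. There are 200 camera calls.

## Working session

There is one attempt and no reset: what is moved stays moved. The work goes in short steps, Python scripts to look and compute and a shell command to move; the robot and the scene stay as the last step left them, time stands still between calls to the robot, and variables do not carry over. Pictures are saved under pics/ and viewed, at most 10 in all, crops included, and the job is handed in when it is done.

```bash
mkdir -p pics; ls
python3 - <<'E'
from workcell import env, grab_frame, camera_model, models
import cv2,numpy as np
s=env.state(); print(s['time_s'],s['ee_pos'],s['ee_rot'],s['gripper_width'])
a=grab_frame('top');b=grab_frame('scene')
cv2.imwrite('pics/top.png',a);cv2.imwrite('pics/scene.png',b)
for c in ('top','scene'):
  m=camera_model(c); print(c,np.round(m['K'],1).tolist(),np.round(m['R'],3).tolist(),np.round(m['t'],1).tolist())
for n in ['vialbox','near_top','far_top','left_top','right_top','vial_a','carton']:
  print(n,[(np.round(d['point']).tolist(),round(d['p'],2)) for d in models.search_frame(n,'top')][:3])
E
```

```text
pics
0.0 [175.68127675 546.98744946 224.09284697] [-1.79896073e+02 -2.28561537e-03  1.62194291e+02] 91.22672943205421
top [[543.6, 0.0, 314.0], [0.0, 543.6, 242.6], [0.0, 0.0, 1.0]] [[0.011, -0.999, 0.037], [-0.99, -0.016, -0.141], [0.142, -0.035, -0.989]] [23.6, 586.3, 800.2]
scene [[499.6, 0.0, 316.5], [0.0, 499.6, 240.9], [0.0, 0.0, 1.0]] [[-0.823, 0.568, -0.01], [0.339, 0.477, -0.811], [-0.456, -0.67, -0.585]] [457.3, -156.3, 1202.1]
vialbox []
near_top [([475.0, 59.0, 81.0], 0.9)]
far_top [([590.0, 89.0, 86.0], 0.95)]
left_top [([512.0, 160.0, 81.0], 0.82)]
right_top [([556.0, -12.0, 72.0], 0.95)]
vial_a [([606.0, -84.0, 41.0], 0.77), ([465.0, 220.0, 48.0], 0.62)]
carton [([668.0, 105.0, 84.0], 0.56)]
```

View pics/top.png

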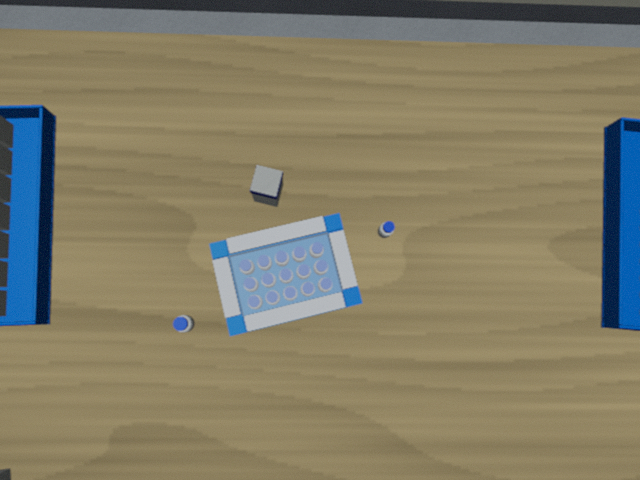

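View pics/scene.png

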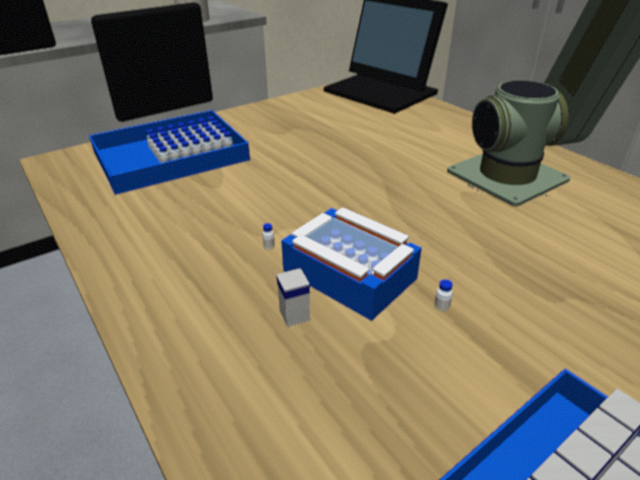

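The top view shows the box at about (285,275) px, with the carton at (267,185) and the vials at (387,229) and (182,323). The scene view shows orange under the near, far and left sections. I'll crop in to check right and far.

Run:
```python
import cv2,numpy as np
b=cv2.imread('pics/scene.png')[195:325,270:430]
cv2.imwrite('pics/crop.png',cv2.resize(b,None,fx=4.5,fy=4.5,interpolation=cv2.INTER_CUBIC))
from workcell import models
for n in ['near_top','far_top','left_top','right_top']:
  print(n,[(np.round(d['point']).tolist(),round(d['p'],2)) for d in models.search_frame(n,'scene')][:2])
from scipy.spatial.transform import Rotation as R
from workcell import env
s=env.state();r=R.from_euler('xyz',s['ee_rot'],degrees=True).as_matrix();print(np.round(r,3).tolist())
for n,p in dict(left=(512,160),near=(475,59),far=(590,89),right=(556,-12)).items():
  print(n,np.round(r.T@(np.array([*p,105+11])-s['ee_pos'])))
```

```text
near_top [([482.0, 69.0, 83.0], 0.69), ([559.0, -11.0, 71.0], 0.46)]
far_top [([593.0, 98.0, 82.0], 0.96), ([557.0, -14.0, 71.0], 0.69)]
left_top [([522.0, 165.0, 83.0], 0.79)]
right_top [([555.0, -15.0, 70.0], 0.71)]
[[-0.952, 0.306, 0.0], [0.306, 0.952, 0.0], [0.0, 0.0, -1.0]]
left [-439. -266.  109.]
near [-434. -374.  109.]
far [-535. -310.  109.]
right [-533. -416.  109.]
```

View pics/crop.png

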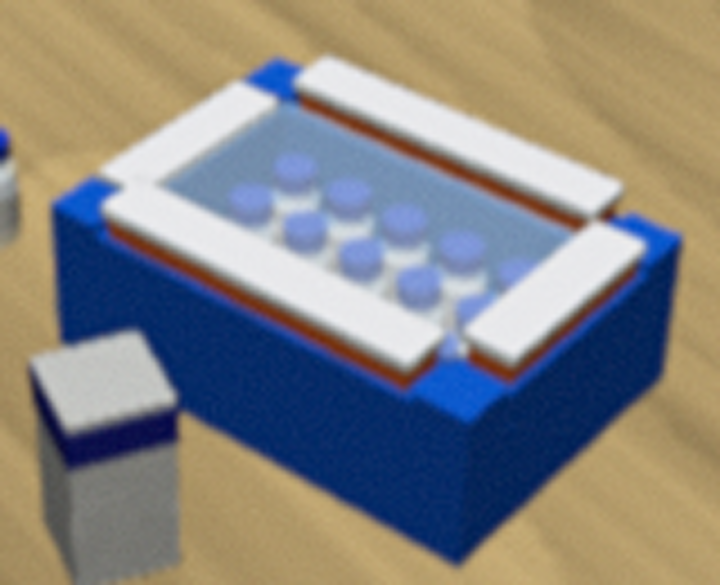

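Right has no orange showing and reads about 71 mm high, so it's already shut. Near, left and far are open. The box is centred at about (535,77) with a yaw of about 14.5°. I'll close the fingers and go above near first.

```bash
python3 -m crank '1 -43.6 -36.8 9 0 0 0;1 -43.6 -36.8 9 0 0 0;1 -43.6 -36.8 9 0 0 0;1 -43.6 -36.8 9 0 0 0;1 -43.6 -36.8 9 0 0 0;1 -43.6 -36.8 9 0 0 0;1 -43.6 -36.8 9 0 0 0;1 -43.6 -36.8 9 0 0 0;1 -43.6 -36.8 9 0 0 0;1 -43.6 -36.8 9 0 0 0' 20
python3 -m crank '1 0 0 0 0 0 -8.1;1 0 0 0 0 0 -8.1;1 0 0 0 0 0 -8.1;1 0 0 0 0 0 -8.1;1 0 0 0 0 0 0;1 0 0 0 0 0 0'
python3 - <<'E'
from workcell import env, grab_frame, camera_model, models
import cv2,numpy as np
from scipy.spatial.transform import Rotation as R
s=env.state();r=R.from_euler('xyz',s['ee_rot'],degrees=True).as_matrix()
print(s['ee_pos'],s['ee_rot'])
a=grab_frame('wrist');cv2.imwrite('pics/w1.png',a)
for n in ['near_top','far_top','left_top','right_top']:
  print(n,[(np.round(d['point']).tolist(),round(d['p'],2),np.round(r.T@(np.array(d['point'])-s['ee_pos'])).tolist()) for d in models.search_frame(n,'wrist')][:2])
for n,p in dict(near=(478,63,82),left=(517,162,82),far=(591,93,82)).items(): print(n,np.round(r.T@(np.array(p)-s['ee_pos']),1))
E
```

```text
time_s: 1.9
ee_pos: [479.5, 62.1, 135.0]
ee_rot: [180.0, 0.1, 162.2]
force: [0.1, 0.4, 0.4]
gripper_width: 0.7
gripper_force: 0.0
time_s: 2.65
ee_pos: [478.5, 63.8, 135.0]
ee_rot: [180.0, 0.0, -165.5]
force: [-0.3, 0.4, 0.1]
gripper_width: 0.2
gripper_force: 0.0
[478.48513111  63.79086845 135.03394122] [ 1.79996036e+02  1.66046444e-02 -1.65518705e+02]
near_top [([478.0, 59.0, 84.0], 0.65, [2.0, -5.0, 51.0])]
far_top [([535.0, -15.0, 72.0], 0.66, [-35.0, -91.0, 63.0])]
left_top [([491.0, 154.0, 80.0], 0.58, [-35.0, 84.0, 55.0])]
right_top [([534.0, -16.0, 72.0], 0.93, [-34.0, -91.0, 63.0])]
near [ 0.7 -0.6 53. ]
left [-61.8  85.5  53.1]
far [-1.162e+02  1.000e-01  5.310e+01]
```

View pics/w1.png

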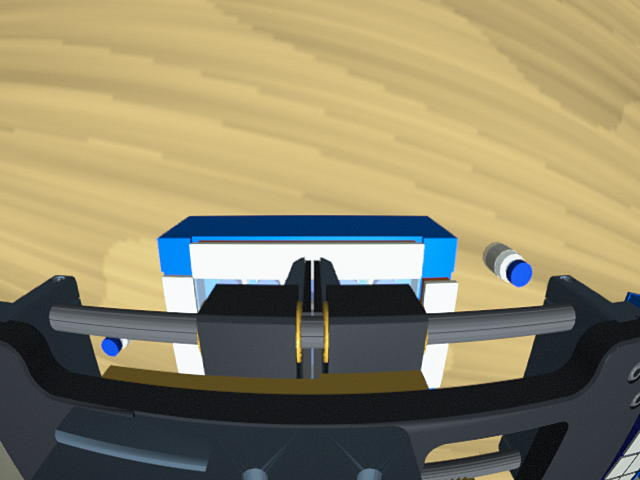

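The wrist picture shows the jaws square to the box, with the near rim at rows 243–278 and the fingertips at about (310,265). This agrees with the earlier estimate, so I'll press.

```bash
python3 -m crank '1 1 0 18 0 0 0;1 0 0 18 0 0 0;1 0 0 4 0 0 0;1 0 0 2 0 0 0;1 0 0 2 0 0 0'
python3 -m crank '1 0 0 2 0 0 0;1 0 0 2 0 0 0;1 0 0 1 0 0 0;1 0 0 0 0 0 0'
```

```text
time_s: 3.52
ee_pos: [477.6, 63.6, 92.7]
ee_rot: [-180.0, 0.0, -165.4]
force: [-6.0, 0.1, 18.6]
gripper_width: 0.7
gripper_force: 8.9
time_s: 4.03
ee_pos: [477.7, 63.6, 91.0]
ee_rot: [-180.0, 0.1, -165.4]
force: [-9.7, -0.8, 34.8]
gripper_width: 0.6
gripper_force: 17.2
```

The force is higher than the stated 10 N, so I'll look before pressing harder.

Run:
```python
from workcell import env, grab_frame, camera_model, models
import cv2,numpy as np
s=env.state();print(s['ee_pos'],s['force'],s['torque'])
b=grab_frame('scene');cv2.imwrite('pics/s2.png',b)
b=b[185:325,260:430]
cv2.imwrite('pics/crop2.png',cv2.resize(b,None,fx=4.2,fy=4.2,interpolation=cv2.INTER_CUBIC))
```

```text
[477.71661375  63.60324567  90.97087267] [-9.70691181 -0.79167377 34.78512918] [-0.19932868  2.07202846 -0.01431047]
```

View pics/crop2.png

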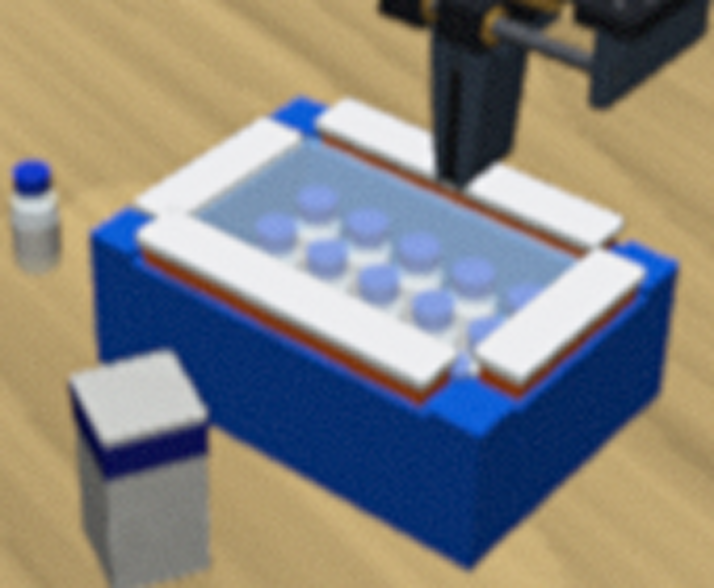

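The scene crop shows the fingertip on the middle of the near section, overhanging inward at about (455,185), with the orange still visible. I'll back off in small steps to find where the contact begins.

```bash
for i in 1; do python3 -m crank '1 0 0 -2 0 0 0;1 0 0 0 0 0 0' ; python3 -m crank '1 0 0 -2 0 0 0;1 0 0 0 0 0 0'; python3 -m crank '1 0 0 -2 0 0 0;1 0 0 0 0 0 0'; done | grep -E 'pos|force'
```

```text
ee_pos: [477.6, 63.6, 91.6]
force: [-7.1, -1.4, 23.6]
gripper_force: 12.1
ee_pos: [477.6, 63.6, 92.4]
force: [-4.2, 0.3, 15.8]
gripper_force: 7.5
ee_pos: [478.1, 63.6, 93.2]
force: [-1.9, -0.2, 7.8]
gripper_force: 3.8
```

Run:
```python
from workcell import env
s=env.state();print(s['ee_pos'],s['force'],s['torque'])
```

```text
[478.10566526  63.59168656  93.16244755] [-1.93223809 -0.18227323  7.83692269] [ 0.02867726  0.37776824 -0.01317275]
```

Run:
```python
from workcell import camera_model
import numpy as np
m=camera_model('scene');K,R,t=[np.array(m[k]) for k in 'KRt']
c0=np.array([477.7,63.6]);a=np.radians(14.5);ex=np.array([np.cos(a),np.sin(a)]);ey=np.array([-ex[1],ex[0]])
for nm,p in dict(tipL=(437,178),tipM=(455,187),tipR=(498,165),rimRinner=(592,245),rimRouter=(622,222),rimLin=(318,128),rimLout=(345,98),farLout=(418,388),farRin=(160,210),blueLfar=(470,435),blueLnear=(678,262),blueRfar=(95,235)).items():
  u=np.array([260+p[0]/4.2,185+p[1]/4.2,1]);d=R.T@np.linalg.inv(K)@u;o=-R.T@t
  out=[]
  for z in (70,72,81):
    w=(o+d*(z-o[2])/d[2])[:2]-c0; out.append((z,round(w@ex,1),round(w@ey,1)))
  print(nm,out)
```

```text
tipL [(70, np.float64(3.9), np.float64(-14.5)), (72, np.float64(6.4), np.float64(-12.9)), (81, np.float64(17.3), np.float64(-5.3))]
tipM [(70, np.float64(4.5), np.float64(-4.6)), (72, np.float64(6.9), np.float64(-2.9)), (81, np.float64(17.8), np.float64(4.5))]
tipR [(70, np.float64(-21.2), np.float64(-0.2)), (72, np.float64(-18.7), np.float64(1.4)), (81, np.float64(-7.3), np.float64(8.7))]
rimRinner [(70, np.float64(2.4), np.float64(63.5)), (72, np.float64(4.9), np.float64(64.9)), (81, np.float64(15.8), np.float64(71.1))]
rimRouter [(70, np.float64(-19.4), np.float64(64.1)), (72, np.float64(-16.9), np.float64(65.5)), (81, np.float64(-5.6), np.float64(71.6))]
rimLin [(70, np.float64(6.1), np.float64(-78.9)), (72, np.float64(8.5), np.float64(-77.0)), (81, np.float64(19.4), np.float64(-68.3))]
rimLout [(70, np.float64(-21.4), np.float64(-85.3)), (72, np.float64(-18.9), np.float64(-83.4)), (81, np.float64(-7.5), np.float64(-74.6))]
farLout [(70, np.float64(122.0), np.float64(63.8)), (72, np.float64(124.0), np.float64(65.1)), (81, np.float64(132.8), np.float64(71.3))]
farRin [(70, np.float64(98.7), np.float64(-89.9)), (72, np.float64(100.7), np.float64(-87.9)), (81, np.float64(110.0), np.float64(-79.0))]
blueLfar [(70, np.float64(131.2), np.float64(94.4)), (72, np.float64(133.1), np.float64(95.7)), (81, np.float64(141.8), np.float64(101.3))]
blueLnear [(70, np.float64(-10.1), np.float64(96.7)), (72, np.float64(-7.7), np.float64(98.0)), (81, np.float64(3.5), np.float64(103.5))]
blueRfar [(70, np.float64(129.4), np.float64(-98.4)), (72, np.float64(131.4), np.float64(-96.4)), (81, np.float64(140.1), np.float64(-87.3))]
```

Geometry agrees: the tip sits on top of the rim and the rim hasn't yielded. I'll try a longer, slightly firmer hold.

```bash
(python3 -m crank '1 0 0 3 0 0 0;1 0 0 3 0 0 0;1 0 0 0 0 0 0';  python3 -m crank '1 0 0 0 0 0 0;1 0 0 0 0 0 0;1 0 0 0 0 0 0;1 0 0 0 0 0 0';python3 -m crank '1 0 0 1.5 0 0 0;1 0 0 0 0 0 0';python3 -m crank '1 0 0 1 0 0 0;1 0 0 0 0 0 0') | grep -E 'pos|force:'
```

```text
ee_pos: [478.2, 63.6, 90.8]
force: [-10.5, -1.7, 37.1]
gripper_force: 18.4
ee_pos: [478.2, 63.6, 90.7]
force: [-10.5, -0.6, 36.2]
gripper_force: 18.1
ee_pos: [478.3, 63.7, 90.2]
force: [-11.9, -0.2, 43.3]
gripper_force: 21.9
ee_pos: [478.3, 63.6, 89.8]
force: [-13.5, -1.9, 48.5]
gripper_force: 24.3
```

Run:
```python
from workcell import grab_frame
import cv2,numpy as np
a=grab_frame('wrist');b=grab_frame('scene')
A=cv2.resize(a[180:400,130:480],None,fx=1.7,fy=1.7,interpolation=cv2.INTER_CUBIC)[:340,:595]
B=cv2.resize(b[195:260,310:430],None,fx=4,fy=4,interpolation=cv2.INTER_CUBIC)
o=np.zeros((600,600,3),np.uint8);o[:A.shape[0],:A.shape[1]]=A;o[340:600,:480]=B
cv2.imwrite('pics/c3.png',o)
```

```text
(no output)
```

View pics/c3.png

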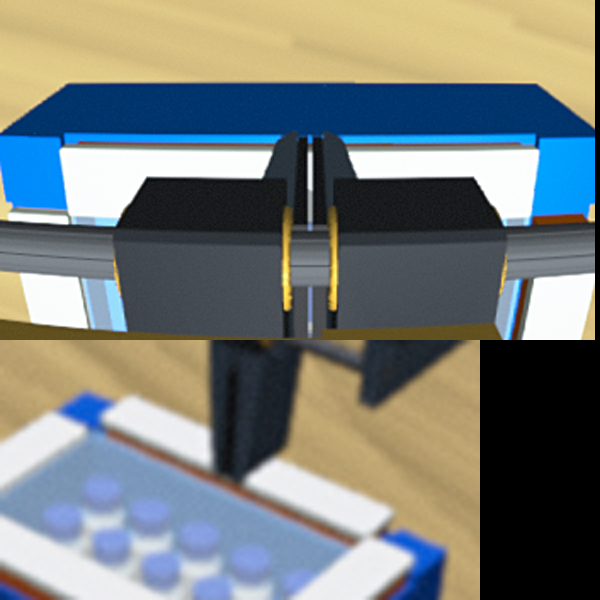

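The picture shows the fingers squarely on the near section at about (310,160), with orange still visible. I'll measure how far the rim has actually dropped by image registration against the first scene picture.

Run:
```python
from workcell import grab_frame,camera_model,env
import cv2,numpy as np
a=cv2.imread('pics/scene.png');b=grab_frame('scene');cv2.imwrite('pics/s4.png',b)
g=lambda i:cv2.cvtColor(i,cv2.COLOR_BGR2GRAY).astype(np.float32)
A,B=g(a),g(b)
U=6
def reg(B,x0,y0,x1,y1):
  t=cv2.resize(A[y0:y1,x0:x1],None,fx=U,fy=U,interpolation=cv2.INTER_CUBIC);m=6
  s=cv2.resize(B[y0-m:y1+m,x0-m:x1+m],None,fx=U,fy=U,interpolation=cv2.INTER_CUBIC)
  r=cv2.matchTemplate(s,t,cv2.TM_CCOEFF_NORMED);_,v,_,l=cv2.minMaxLoc(r);return round(l[0]/U-m,2),round(l[1]/U-m,2),round(v,3)
C=g(cv2.imread('pics/s2.png'))
for n,w in dict(nearL=(336,204,352,220),nearR=(388,226,412,246),far=(292,234,372,282),left=(372,240,414,280),right=(290,212,330,240),boxlow=(350,275,422,318),carton=(275,265,312,328)).items(): print(n,reg(C,*w),reg(B,*w))
m=camera_model('scene');K,R,t=[np.array(m[k]) for k in 'KRt']
for z in (82,72):
  p=K@(R@np.array([478,63,z])+t);print(p[:2]/p[2])
s=env.state();print(s['ee_pos'],s['force'])
```

```text
nearL (0.33, 1.0, 0.989) (0.5, 1.5, 0.976)
nearR (0.0, 0.67, 0.969) (0.0, 1.0, 0.931)
far (0.0, 0.0, 0.999) (0.0, 0.0, 0.999)
left (-0.17, 0.17, 0.995) (-0.17, 0.17, 0.991)
right (0.0, 0.0, 0.999) (0.0, 0.0, 0.999)
boxlow (0.0, 0.0, 0.999) (0.0, 0.0, 0.999)
carton (0.0, 0.0, 0.999) (0.0, 0.0, 0.999)
[371.88439447 223.73031613]
[371.57805316 228.34620556]
[478.2551669   63.65739094  89.78088927] [-13.8858083   -1.9119273   48.87310791]
```

The near section has dropped about 3 mm, and the box, carton and other sections haven't moved. It's yielding, only stiffer than stated. I'll go on in small steps, well under the 120 N limit.

```bash
(python3 -m crank '1 0 0 1.5 0 0 0;1 0 0 0 0 0 0';python3 -m crank '1 0 0 1.5 0 0 0;1 0 0 0 0 0 0') | grep -E 'pos|force:'
```

```text
ee_pos: [478.3, 63.7, 89.3]
force: [-15.7, -0.9, 56.0]
gripper_force: 28.0
ee_pos: [478.3, 63.7, 88.7]
force: [-17.9, -1.8, 63.1]
gripper_force: 31.3
```

```bash
(python3 -m crank '1 0 0 1.5 0 0 0;1 0 0 0 0 0 0';python3 -m crank '1 0 0 1 0 0 0;1 0 0 0 0 0 0;1 0 0 0 0 0 0') | grep -E 'pos|force:'
```

```text
ee_pos: [479.8, 63.8, 83.0]
force: [-5.5, 0.6, 26.7]
gripper_force: 13.4
ee_pos: [479.9, 63.8, 83.0]
force: [-6.5, -0.9, 34.6]
gripper_force: 17.4
```

Near has snapped shut, with the tip at 72 mm. It needed about 65 N. Next I'll rise and move over to left.

```bash
python3 -m crank '1 0 0 -20 0 0 0;1 0 0 -20 0 0 0;1 -29 43 0 0 0 0;1 -29 43 0 0 0 0;1 0 0 0 0 0 0;1 0 0 0 0 0 0'
python3 - <<'E'
from workcell import env, grab_frame, models
import cv2,numpy as np
a=cv2.imread('pics/scene.png');b=grab_frame('scene');cv2.imwrite('pics/s5.png',b)
print(env.state()['ee_pos'])
for n in ['near_top','left_top','far_top']:
  print(n,[(np.round(d['point']).tolist(),round(d['p'],2)) for d in models.search_frame(n,'scene')][:2])
cv2.imwrite('pics/c5.png',cv2.resize(b[165:325,260:440],None,fx=3.7,fy=3.7,interpolation=cv2.INTER_CUBIC))
E
```

```text
time_s: 8.22
ee_pos: [511.4, 161.0, 117.6]
ee_rot: [-180.0, -0.1, -165.4]
force: [-0.9, 0.1, 0.3]
gripper_width: 0.1
gripper_force: 0.0
[511.33244634 160.54288831 117.67434813]
near_top [([485.0, 47.0, 74.0], 0.82)]
left_top [([521.0, 165.0, 85.0], 0.59)]
far_top [([597.0, 94.0, 82.0], 0.63)]
```

View pics/c5.png

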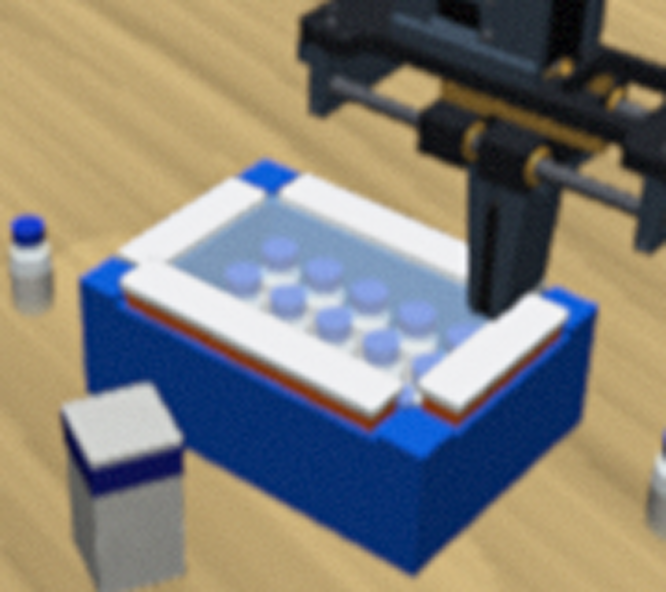

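Near is shut, with no orange around (380,225), and the box hasn't moved. Left, around (495,360), still shows orange, so I'll press it.

```bash
(python3 -m crank '1 -4 0 12 0 0 0;1 0 0 10 0 0 0;1 0 0 3 0 0 0;1 0 0 2 0 0 0;1 0 0 2 0 0 0;1 0 0 1 0 0 0;1 0 0 0 0 0 0';python3 -m crank '1 0 0 2 0 0 0;1 0 0 2 0 0 0;1 0 0 0 0 0 0') | grep -E 'pos|force:'
```

```text
ee_pos: [515.3, 161.9, 91.5]
force: [-8.0, -3.3, 27.0]
gripper_force: 13.6
ee_pos: [515.4, 162.0, 90.3]
force: [-12.3, -4.2, 44.6]
gripper_force: 22.4
```

```bash
(python3 -m crank '1 0 0 2 0 0 0;1 0 0 2 0 0 0;1 0 0 0 0 0 0';python3 -m crank '1 0 0 1.5 0 0 0;1 0 0 0 0 0 0';python3 -m crank '1 0 0 1.5 0 0 0;1 0 0 0 0 0 0;1 0 0 0 0 0 0') | grep -E 'pos|force:'
```

```text
ee_pos: [515.5, 162.0, 89.1]
force: [-18.4, -6.8, 62.7]
gripper_force: 31.2
ee_pos: [517.4, 162.7, 84.1]
force: [1.8, 0.3, -0.3]
gripper_force: 0.1
ee_pos: [517.5, 162.8, 82.9]
force: [-7.5, -2.1, 38.6]
gripper_force: 19.4
```

Left has snapped shut at tip 72. Next is far; the carton is 60+ mm clear of the fingertips.

```bash
(python3 -m crank '1 0 0 -20 0 0 0;1 0 0 -20 0 0 0;1 -28 -43 0 0 0 0;1 -28 -43 0 0 0 0;1 0 0 0 0 0 0;1 0 0 0 0 0 0'; python3 -m crank '1 0 0 11 0 0 0;1 0 0 8 0 0 0;1 0 0 0 0 0 0') | grep -E 'pos|force:'
python3 - <<'E'
from workcell import grab_frame
import cv2
b=grab_frame('scene')
cv2.imwrite('pics/c6.png',cv2.resize(b[165:325,260:440],None,fx=3.7,fy=3.7,interpolation=cv2.INTER_CUBIC))
E
```

```text
ee_pos: [590.8, 93.2, 116.1]
force: [-0.9, -0.8, 0.6]
gripper_force: 0.0
ee_pos: [590.5, 93.7, 96.8]
force: [0.0, 0.0, 0.3]
gripper_force: 0.0
```

View pics/c6.png

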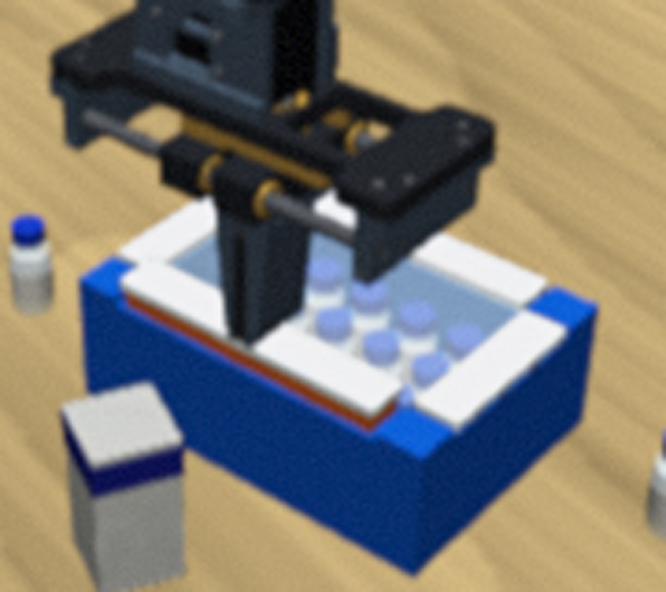

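Left is shut and the fingertip, at about (250,340), is on the far section, clear of the carton. I'll press far.

```bash
(python3 -m crank '1 0 0 4 0 0 0;1 0 0 3 0 0 0;1 0 0 3 0 0 0;1 0 0 2 0 0 0;1 0 0 2 0 0 0;1 0 0 2 0 0 0;1 0 0 0 0 0 0';python3 -m crank '1 0 0 2 0 0 0;1 0 0 0 0 0 0';python3 -m crank '1 0 0 1 0 0 0;1 0 0 0 0 0 0;1 0 0 0 0 0 0') | grep -E 'pos|force:'
```

```text
ee_pos: [592.2, 93.5, 90.3]
force: [-12.7, -1.4, 44.3]
gripper_force: 21.7
ee_pos: [592.4, 93.6, 89.7]
force: [-16.2, -1.6, 50.0]
gripper_force: 25.2
ee_pos: [593.4, 93.6, 83.1]
force: [-3.3, -1.2, 19.6]
gripper_force: 9.8
```

Far has snapped shut. I'll retreat up and back, then check everything.

```bash
(python3 -m crank '1 0 0 -30 0 0 0;1 0 0 -40 0 0 0;1 30 -0 -45 0 0 0;1 45 0 -30 0 0 0;1 45 0 0 0 0 0;1 45 0 0 0 0 0;1 45 0 0 0 0 0;1 0 0 0 0 0 0;1 0 0 0 0 0 0') | grep -E 'time|pos|force:'
python3 - <<'E'
from workcell import grab_frame,models
import cv2,numpy as np
a=cv2.imread('pics/scene.png');b=grab_frame('scene')
for n in ['near_top','left_top','far_top','right_top','carton','vial_a']:
  print(n,[(np.round(d['point']).tolist(),round(d['p'],2)) for d in models.search_frame(n,'scene')][:2])
f=lambda i:cv2.resize(i[190:340,260:460],None,fx=2.9,fy=1.95*1.0,interpolation=cv2.INTER_CUBIC)
g=lambda i:cv2.resize(i[190:340,260:470],None,fx=3.7,fy=3.7,interpolation=cv2.INTER_CUBIC)
cv2.imwrite('pics/c7.png',g(b))
for n,(x0,y0,x1,y1) in dict(carton=(275,265,312,328),boxlow=(350,285,415,318),va=(258,220,278,252),vb=(430,275,458,315)).items():
  r=cv2.matchTemplate(b[y0-6:y1+6,x0-6:x1+6],a[y0:y1,x0:x1],cv2.TM_CCOEFF_NORMED);_,v,_,l=cv2.minMaxLoc(r);print(n,l[0]-6,l[1]-6,round(v,3))
E
```

```text
time_s: 14.48
ee_pos: [389.3, 40.4, 224.3]
force: [0.2, 0.5, -0.4]
gripper_force: 0.0
near_top [([480.0, 68.0, 74.0], 0.95)]
left_top []
far_top [([591.0, 96.0, 70.0], 0.6), ([681.0, 125.0, 56.0], 0.57)]
right_top [([559.0, -11.0, 69.0], 0.71)]
carton [([684.0, 126.0, 54.0], 0.83)]
vial_a [([467.0, 230.0, 34.0], 0.73), ([618.0, -75.0, 31.0], 0.5)]
carton 0 0 0.999
boxlow 0 0 0.999
va 0 0 0.998
vb 0 0 0.998
```

View pics/c7.png

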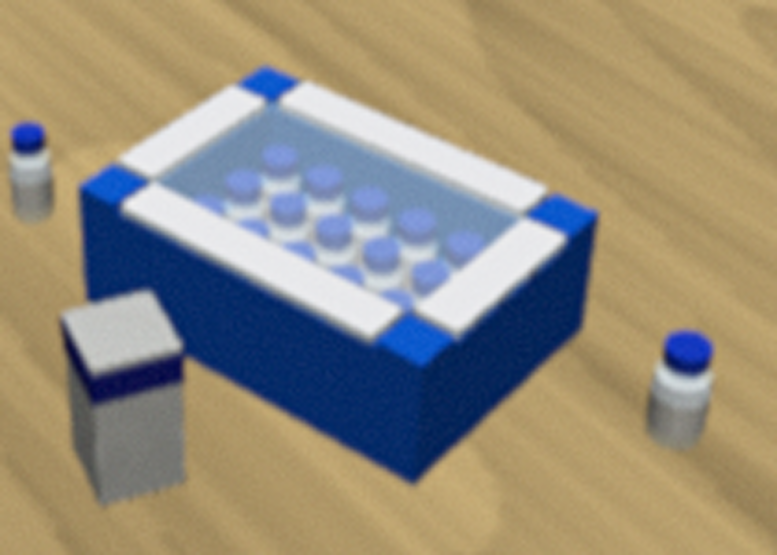

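No orange shows anywhere: all four sections are flush. The box, the carton and both vials haven't moved.

```bash
python3 -c "
from workcell import env
print(env.job_done())"
```

```text
the job is handed in; nothing more can be done
None
```

All four rim sections are shut and the job is handed in at about 15 s: I pressed near, left and far, right was already shut, and the last picture shows the box, vials and carton unmoved; near and left took at least 63 N and far at least 50 N on the fingertips, not the stated 10 N, but under the 120 N wrist limit.

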